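# Isolate the gear run-in rig and read both units' temperatures

### The arm

A 7-joint arm with a two-finger parallel gripper is mounted at the origin on the work surface. World frame = base frame: x ahead of the robot, y to its left, z up, the work surface at z = 0. Lengths are in m, angles in rad, forces in N, time in s.
With the tool pointing down it reaches from about 0.35 to 0.9 m from the base axis. Payload 7.2 kg.
Tool frame: the origin (TCP) lies on the front face of the gripper's body, between the roots of the fingers; the fingertips stand 80 mm ahead of it and the grasp point (between the pads) lies 61 mm ahead of it; z points along the fingers, y is the line along which they close (so a half turn about z gives the same grasp; the last joint's range is limited). The gripper opens to 88 mm and grips with 3 to 60 N. Pads are 20 mm wide; open, the fingers measure 115 mm over their backs; the gripper's body (75 mm by 178 mm) begins 61 mm behind the grasp point.
Start: joints at [1.28, 0.411, -0.013, 1.596, 0.006, 1.134, -0.082], TCP at [0.138, -0.61, 0.303] pointing down, gripper open.
Joint ranges: [-2.95, 2.95], [-0.29, 1.99], [-1.47, 1.44], [0.14, 2.54], [-1.03, 4.17], [0.13, 1.85], [-2.86, 2.86]. Speed limits (rad/s): [2.39, 2.39, 3.01, 3.01, 3.14, 3.14, 3.14].

### API

Orientations are given as a 3x3 rotation matrix whose columns are the frame's x, y, z axes.
In Python, from workcell import manip gives the robot as it stands. The module is installed in compiled form; this text tells all that it offers.
- The arm moves only by the shell command python3 -m pendant 'ROWS' [FORCE]. ROWS is JSON, one flat list of numbers, 7 for each row, row after row: the turn, a rotation vector about the world's x, y, z in degrees, then the shift along the world's x, y, z in cm, then the opening in per cent of the stroke, from 0 (shut) to 100 (fully open). A call has 1 to 20 rows; each row is the pose to reach, as a shift and turn from the pose commanded when the call began; what a row does not reach only later rows make up. A row lasts 1/8 s, in which the tool goes at most 62.5 mm and 10.7 degrees, less where a joint would pass 70% of its speed; a pose out of reach is approached as far as the arm can. A call with a gripper value outside its range is refused whole. The fingers move at their own pace and stop on an object; FORCE is the grip in N (left out, the last holds). Time passes only in rows, so rows that repeat a pose let the fingers close. It gives the time, the measured TCP pose, the force, the opening and the grip force at its end, in the units of the state.
- manip.sense(): the state, without advancing time (a new reading comes with each control period).
- manip.capture(name): name is "scene" or "top" or "wrist"; returns the picture (400x640x3 uint8, blue, green, red); there is no depth.
- manip.get_calibration(name): a dict with "fovy" (degrees; the focal length in pixels is half the picture's height over the tangent of half this angle, whatever the lens; pixels are square), "cx", "cy" (the principal point, pixels), "k1" (the pictures are not rectified: a ray, as slopes to the right and down, at radius r is drawn at 1 + k1 r^2 times it, then the intrinsics apply), "extrinsics" (4x4, takes a point from world to camera coordinates). Camera axes: x right, y down, z forward; pixel columns grow to the right and rows downward; lengths in m; the calibration is good to about 2 mm. A picture is of the moment at which its call begins: read the wrist's pose just before it. get_calibration takes no time and is no camera call; for the wrist camera it gives the pose at the moment of the call.
- manip.hand_in(): hands the job in; it is judged then, once.
The state is a dict: "t": time; "joint_positions": joint angles; "dq": joint speeds; "tau": joint torques, N m; "tool_pos": TCP position; "ee_rot": TCP orientation; "contact_force": force on the tool from outside, world axes, zero at the start; "ft_torque": the same for the moment, N m; "opening": opening from 0.0 (shut) to 1.0 (fully open); "grip_force": force on a finger pad.
Only numpy, scipy, OpenCV 4.12 (cv2) and the standard library are available. Lean on these libraries where they do the work, as an engineer would, in place of code of your own. Each camera call takes 0.05 s, during which the arm holds its last target. There are 200 camera calls.

### The job

The run-in of the two gear units is over: turn the isolator handle clockwise fully to its off stop, then take the infrared thermometer from its tray and read the tall unit first and the low unit second. For each reading point the lens squarely at the middle of the round black pad on the unit's sloping cover from about 10 cm away and hold it still for a good two seconds. Then lay the thermometer gently back in its tray, right side up and flat on the floor, with the isolator left off; do not touch the gear units or disturb the other things on the bench.

Things in the scene. Friction and masses are not known exactly. Their poses are not given: they have to be found in the camera images.
- handle (a joint): Isolator handle angle in rad: 0 = on (bar along the isolator's x axis), 1.2 = off (turned 1.2 rad clockwise seen from above). Stops at both ends; stays where it is left; stiff (0.2 N m).
- isolator: Rotary isolator, a grey box 110 x 110 x 70 mm fixed on the bench, with a black bar handle on top that turns about the vertical axis through the box's centre. Origin: centre of its underside. Two small white marks on the top show the on and off directions.
- handle_grip (a point): Point on the handle's turning axis, 106 mm above the bench, where to grip: the bar is 16 mm thick, 78 mm long (33 mm one way, 45 mm the pointing way), its flanks rise from 83 to 117 mm above the bench. Its x axis lies along the bar, to the pointing end.
- thermometer: Infrared thermometer wand, 240 g: black bar-shaped body 145 mm long (x), 28 mm wide (y), 38 mm high, with a short grey barrel bent down at its front (+x) end. Origin: centre of the underside of the body; x points to the barrel, z up. It lies upright in the tray. Grip it across the width near the middle, about 26 mm above its underside.
- lens: Lens at the end of the thermometer's barrel, 17 mm across. Origin: its centre, 84 mm in front of (+x) and 12 mm above the thermometer's origin. Its z axis is the line of sight: forward and 50 degrees below the thermometer's x axis. Its y axis is the thermometer's y.
- tray: Plain plywood tray fixed on the bench, 260 (x) x 150 (y) x 18 mm outside, walls and floor 5 mm thick. Origin: centre of its underside; the floor lies 5 mm above it. The thermometer's place.
- tall_unit: The tall gear unit, fixed to the bench: grey box housing 165 mm high and 120 mm wide (y) on a foot plate 165 x 150 x 12 mm, with a flat aluminium cover sloping down towards -x (towards the robot) on its front and a round motor behind (+x, to x = +172 mm). Origin: on the bench under the housing, housing from x = -75 to +75 mm. Not to be touched.
- tall_pad: Round dull-black measuring pad, 36 mm across and 2 mm thick, in the middle of the tall gear unit's sloping cover. Origin: its centre, on the cover, 35 mm in front of the unit's origin and 130 mm above the bench. Its z axis is the outward normal of the cover: up and towards the robot (the unit's -x), 40 degrees from vertical. Its y axis is the unit's y.
- low_unit: The low gear unit, fixed to the bench: grey box housing 105 mm high and 90 mm wide (y) on a foot plate 165 x 120 x 12 mm, with a flat aluminium cover sloping down towards -x (towards the robot) on its front and a round motor behind (+x, to x = +172 mm). Origin: on the bench under the housing, housing from x = -75 to +75 mm. Not to be touched.
- low_pad: Round dull-black measuring pad, 36 mm across and 2 mm thick, in the middle of the low gear unit's sloping cover. Origin: its centre, on the cover, 35 mm in front of the unit's origin and 70 mm above the bench. Its z axis is the outward normal of the cover: up and towards the robot (the unit's -x), 40 degrees from vertical. Its y axis is the unit's y.
- bearing: loose steel ring bearing lying flat, 64 mm across, 19 mm high. Leave it alone.
- pinion: loose steel pinion on a short shaft, standing, 50 mm across, 46 mm high. Leave it alone.
- screwdriver: loose screwdriver lying on the bench, 190 mm long. Leave it alone.
- spray_can: loose tall plain can, 62 mm across, 190 mm high, standing. Leave it alone.
- grease_tin: loose squat tin, 72 mm across, 75 mm high, standing. Leave it alone.
- jaw_cover: loose aluminium angle strip 150 x 35 x 26 mm. Leave it alone.
- hammer: loose hammer lying on the bench. Leave it alone.
Mind the look-alikes: they are no part of the job. Leave any blue or green look-alike of the isolator alone.

How it is judged:
On the way, in this order (a step that is already met when the one before it is completed fails the run):
1. the isolator handle is turned to off (value of joint handle above 1.1 rad), for 0.2 s.
2. the thermometer is lifted out of its tray (z of thermometer in the frame of tray above 0.04 m), for 0.1 s.
3. the tall unit's pad is read: lens pointed at it, square-on, from about 10 cm, held still (x of tall_pad in the frame of lens between -0.018 and 0.018 m and y of tall_pad in the frame of lens between -0.018 and 0.018 m and z of tall_pad in the frame of lens between 0.05 and 0.15 m and angle between the z axis of lens and the z axis of tall_pad, either way round below 0.35 rad and linear speed of thermometer below 0.03 m/s and angular speed of thermometer below 0.3 rad/s), for 1.5 s.
4. the low unit's pad is read in the same way (x of low_pad in the frame of lens between -0.018 and 0.018 m and y of low_pad in the frame of lens between -0.018 and 0.018 m and z of low_pad in the frame of lens between 0.05 and 0.15 m and angle between the z axis of lens and the z axis of low_pad, either way round below 0.35 rad and linear speed of thermometer below 0.03 m/s and angular speed of thermometer below 0.3 rad/s), for 1.5 s.
At the end, for the whole second after the job is handed in: The isolator handle is at off (past 1.1 rad) and the thermometer lies at rest in the tray, anywhere inside its walls, right side up (within 0.08 rad) and flat on the floor. Each reading: sight line within 18 mm of the pad's centre and 0.35 rad of square, 50 to 150 mm away, still for 1.5 s (value of joint handle above 1.1 rad and x of thermometer in the frame of tray between -0.055 and 0.055 m and y of thermometer in the frame of tray between -0.058 and 0.058 m and z of thermometer in the frame of tray between 0.002 and 0.009 m and angle between thermometer's own z axis and vertical below 0.08 rad and linear speed of thermometer below 0.02 m/s); the robot touches nothing.
It fails at once if a gear unit is touched (over 2 N) (contact force between anything else and tall_unit above 2 N or contact force between anything else and low_unit above 2 N).
It fails at once if the thermometer is let fall (faster than 0.4 m/s out of the gripper), or put down hard (faster than 0.25 m/s within 10 mm of the tray's floor) ((contact force between the fingers and thermometer below 0.2 N and linear speed of thermometer above 0.4 m/s) or (z of thermometer in the frame of tray below 0.015 m and linear speed of thermometer above 0.25 m/s)).
It fails at once if another thing on the bench is disturbed (moved over 30 mm) (distance of any of bearing, pinion, screwdriver, spray_can, grease_tin, jaw_cover, hammer from where it was at the start of the episode above 0.03 m).
It also fails if it takes over 72 s, if anything falls off the work surface, if the arm or the gripper's body presses on something with over 40 N, if the wrist force passes 120 N, or if a joint passes its speed limit or range.

## Working session

There is one attempt and no reset: what is moved stays moved. The work goes in short steps, Python scripts to look and compute and a shell command to move; the robot and the scene stay as the last step left them, time stands still between calls to the robot, and variables do not carry over. Pictures are saved under pics/ and viewed, at most 12 in all, crops included, and the job is handed in when it is done.

```bash
mkdir -p pics
cat > h.py <<'E'
import numpy as np, cv2
from workcell import manip
def K(n):
    c=manip.get_calibration(n); f=200/np.tan(np.radians(c['fovy'])/2)
    return c,f,np.array(c['extrinsics'])
def ray(n,u,v,c=None):
    c,f,E=c or K(n); d=np.array([(u-c['cx'])/f,(v-c['cy'])/f]); s=d.copy()
    for _ in range(30): s=d/(1+c['k1']*(s@s))
    R,t=E[:3,:3],E[:3,3]
    return -R.T@t, R.T@np.array([s[0],s[1],1])
def atz(n,u,v,z,c=None):
    o,d=ray(n,u,v,c); return o+d*(z-o[2])/d[2]
def proj(n,P,c=None):
    c,f,E=c or K(n); q=E[:3,:3]@np.array(P)+E[:3,3]; s=q[:2]/q[2]; s=s*(1+c['k1']*(s@s)); return s*f+[c['cx'],c['cy']]
E
python3 - <<'E'
from h import *
for n in ('scene','top'):
    cv2.imwrite(f'pics/{n}0.png',cv2.resize(manip.capture(n),(800,500),interpolation=cv2.INTER_CUBIC)); c,f,E=K(n); print(n,f,c['k1'],(-E[:3,:3].T@E[:3,3]).round(3))
s=manip.sense();print(s['t'],s['tool_pos'],np.round(s['ee_rot'],3))
E
```

```text
scene 365.585807414716 0.01987181303024076 [ 1.227 -0.131  0.926]
top 485.7755103262352 -0.12673867386504956 [0.305 0.014 1.577]
0.1 [ 0.13800933 -0.609227    0.30192793] [[ 0.975  0.221 -0.   ]
 [ 0.221 -0.975  0.001]
 [-0.    -0.001 -1.   ]]
```

View pics/scene0.png

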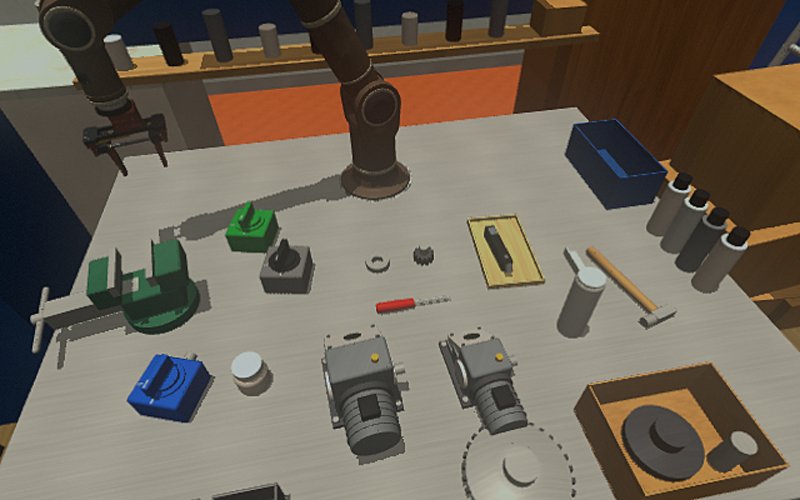

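View pics/top0.png

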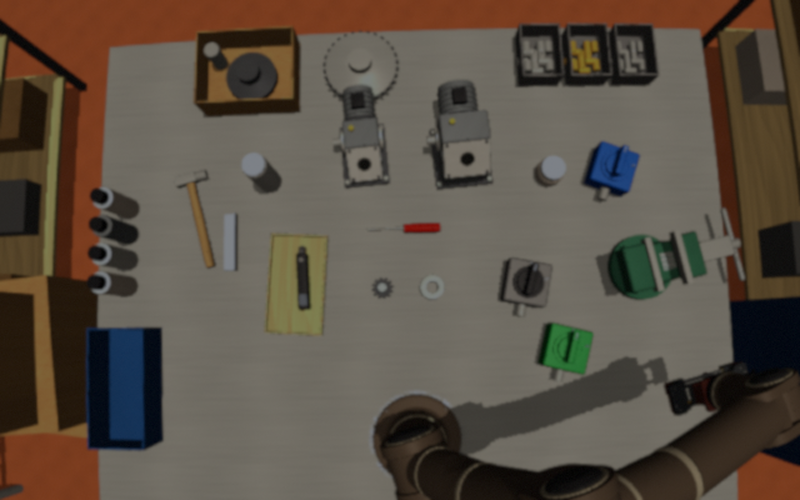

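The scene and top pictures show the grey isolator at top (527,283), the tray at (298,284) with the thermometer in it, barrel up the picture at (302,252). The tall unit's pad is at (467,158) and the low unit's at (364,163). The spray can and pinion stand clear of the tray. Next I enlarge crops of these.

Run:
```python
from h import *
im=manip.capture('top')
def cr(x,y,w,h,s): return cv2.resize(im[y:y+h,x:x+w],(w*s,h*s),interpolation=cv2.INTER_CUBIC)
a=cr(200,180,75,94,4)   # tray: 300x376
b=cr(385,195,70,60,6)   # isolator 420x360
d=cr(260,60,140,92,4)   # units 560x368 
cv2.imwrite('pics/units.png',d)
o=np.zeros((376,740,3),np.uint8);o[:,:300]=a;o[:360,310:730]=b;cv2.imwrite('pics/ti.png',o)
```

```text
(no output)
```

View pics/ti.png

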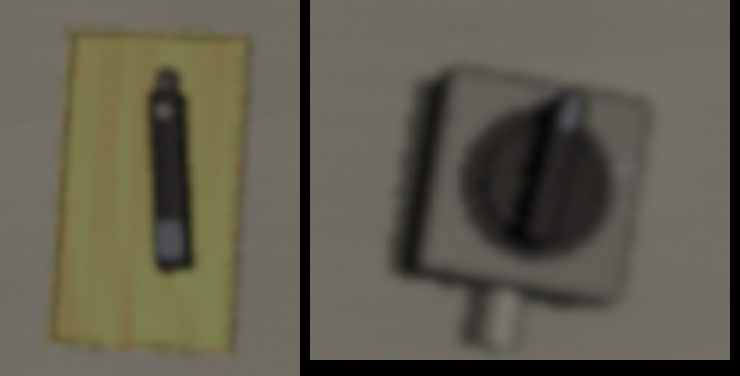

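View pics/units.png

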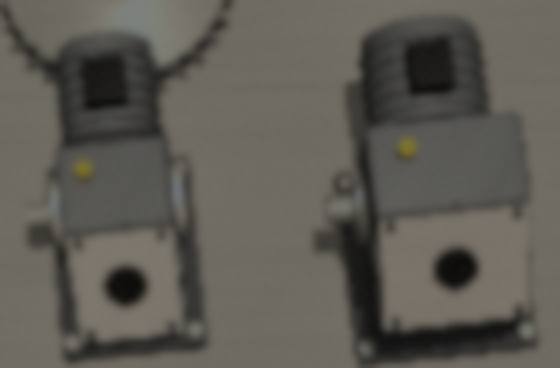

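Tray crop corners are (72,32), (250,38), (235,352) and (50,342). The thermometer's body runs from (166,93) to (174,267). Isolator top corners are (450,67), (652,103), (615,303) and (418,270), with the handle tip at (572,98) pointing up and the off mark at (625,167). The pads are at (126,286) for the low unit and (456,269) for the tall one.

Run:
```python
from h import *
A=lambda u,v,z:atz('top',u/4+200-.4,v/4+180-.4,z)
B=lambda u,v,z:atz('top',(u-310)/6+385-.4,v/6+195-.4,z)
D=lambda u,v,z:atz('top',u/4+260-.4,v/4+60-.4,z)
def show(n,P):
    P=np.array(P); print(n,P.round(3).tolist(),'len',[round(float(np.linalg.norm(P[i]-P[i-1])),3) for i in range(len(P))],'mean',P.mean(0).round(4))
yaw=lambda a,b:round(float(np.degrees(np.arctan2(*(a-b)[1::-1]))),1)
t=[A(72,32,.018),A(250,38,.018),A(235,352,.018),A(50,342,.018)];show('tray',t);print(yaw(t[0],t[3]),yaw(t[1],t[2]))
f,r=A(166,93,.043),A(174,267,.043);show('therm',[f,r]);print(yaw(f,r))
i=[B(450,67,.07),B(652,103,.07),B(615,303,.07),B(418,270,.07)];show('iso',i);print(yaw(i[0],i[3]),yaw(i[1],i[2]))
a,b=B(572,98,.117),B(525,250,.117);show('handle',[a,b]);print(yaw(a,b)); m=B(625,167,.07);c=np.mean(i,0);print('markdir',yaw(m,c))
for n,p,h,l,q,g in (('tall',(456,269),.165,(385,215),(522,205),((365,350),(530,332))),('low',(126,286),.105,(66,235),(167,228),((72,344),(195,330)))):
    P=D(*p,h-.035+.001);L,R=D(*l,h),D(*q,h);show(n,[P]);show('edge',[L,R]);print(yaw(L,R)-90); L,R=D(*g[0],.014),D(*g[1],.014);show('bolts',[L,R]);print(yaw(L,R)-90)
show('others',[atz('top',x*.8,y*.8,z) for x,y,z in((255,165,.19),(270,180,.0),(382,287,.04),(432,287,.02),(404,228,.02),(552,170,.07))])
```

```text
tray [[0.533, 0.362, 0.018], [0.523, 0.216, 0.018], [0.27, 0.232, 0.018], [0.282, 0.382, 0.018]] len [0.252, 0.146, 0.253, 0.15] mean [0.402  0.2977 0.018 ]
-4.5 -3.7
therm [[0.478, 0.28, 0.043], [0.339, 0.276, 0.043]] len [0.139, 0.139] mean [0.4082 0.2781 0.043 ]
2.0
iso [[0.45, -0.246, 0.07], [0.428, -0.351, 0.07], [0.325, -0.326, 0.07], [0.345, -0.225, 0.07]] len [0.107, 0.108, 0.106, 0.104] mean [ 0.387  -0.2871  0.07  ]
-11.6 -13.5
handle [[0.428, -0.299, 0.117], [0.352, -0.272, 0.117]] len [0.081, 0.081] mean [ 0.3901 -0.2854  0.117 ]
-20.1
markdir -80.5
tall [[0.69, -0.143, 0.131]] len [0.0] mean [ 0.6896 -0.1426  0.131 ]
edge [[0.724, -0.087, 0.165], [0.729, -0.191, 0.165]] len [0.103, 0.103] mean [ 0.7262 -0.1391  0.165 ]
2.799999999999997
bolts [[0.654, -0.077, 0.014], [0.666, -0.214, 0.014]] len [0.137, 0.137] mean [ 0.6601 -0.1457  0.014 ]
4.799999999999997
low [[0.699, 0.114, 0.071]] len [0.0] mean [0.6995 0.114  0.071 ]
edge [[0.733, 0.158, 0.105], [0.736, 0.079, 0.105]] len [0.079, 0.079] mean [0.7347 0.1183 0.105 ]
2.0999999999999943
bolts [[0.667, 0.163, 0.014], [0.675, 0.062, 0.014]] len [0.102, 0.102] mean [0.6711 0.1124 0.014 ]
4.799999999999997
others [[0.675, 0.364, 0.19], [0.683, 0.371, 0.0], [0.387, 0.077, 0.04], [0.384, -0.051, 0.02], [0.539, 0.017, 0.02], [0.671, -0.366, 0.07]] len [0.74, 0.19, 0.42, 0.129, 0.169, 0.408] mean [0.5564 0.0687 0.0567]
```

```bash
python3 -m pendant '[0,0,-10,5,6.4,0,100, 0,0,-20,10,12.8,0,100, 0,0,-29,15,19.3,0,100, 0,0,-29,20,25.8,0,100, 0,0,-29,24.9,32.2,-2,100, 0,0,-29,24.9,32.2,-5,100, 0,0,-29,24.9,32.2,-5,100, 0,0,-29,24.9,32.2,-5,100]'
python3 - <<'E'
from h import *
s=manip.sense();c=K('wrist');im=manip.capture('wrist')
print(s['tool_pos'].round(4) if hasattr(s['tool_pos'],'round') else s['tool_pos'],np.round(s['joint_positions'],2))
for P in ((.387,-.287,.117),(.387+.045*np.cos(np.radians(-16)),-.287+.045*np.sin(np.radians(-16)),.117)): print(proj('wrist',P,c)*1.25)
cv2.imwrite('pics/w1.png',cv2.resize(im,(800,500)))
import pickle;pickle.dump(c,open('c1.pkl','wb'))
E
```

```text
t: 1.15
tool_pos: [0.3883, -0.2845, 0.2514]
ee_rot: [[0.962, -0.274, -0.002], [-0.274, -0.962, 0.002], [-0.002, -0.002, -1.0]]
contact_force: [-1.0, -0.6, 0.2]
opening: 0.998
grip_force: 0.0
[ 0.3883 -0.2845  0.2514] [ 0.66  0.23 -0.15  1.99  0.04  0.93 -1.36]
[409.93410807 277.15067207]
[410.46864928 199.10231536]
```

View pics/w1.png

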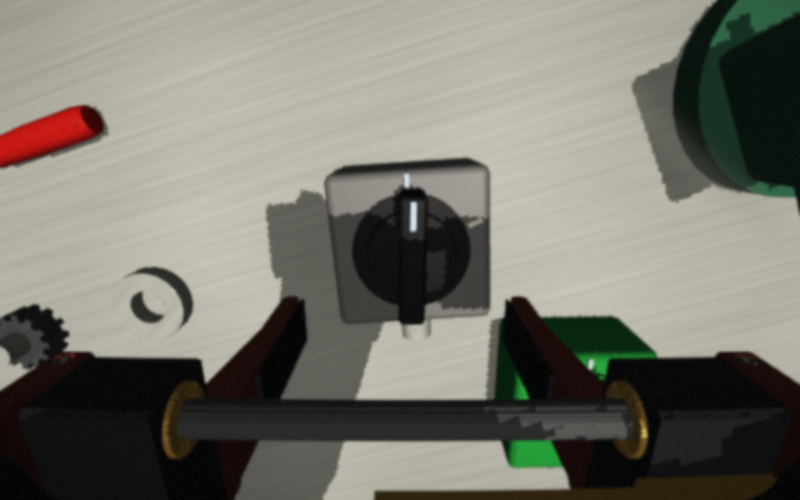

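The wrist picture shows the bar between the fingers, from (411,190) to (411,323), with the dial centred at (411,250), so it is well lined up.

Run:
```python
from h import *
import pickle;c=pickle.load(open('c1.pkl','rb'))
a,b=atz('w',411/1.25,190/1.25,.117,c),atz('w',411/1.25,323/1.25,.117,c)
print(a,b,np.linalg.norm(a-b),b+(a-b)*33/78, np.degrees(np.arctan2(*(a-b)[1::-1])), atz('w',411/1.25,250/1.25,.08,c))
```

```text
[ 0.43492025 -0.30100352  0.117     ] [ 0.35878407 -0.27976794  0.117     ] 0.07904219478370904 [ 0.39099553 -0.28875222  0.117     ] -15.584627391419172 [ 0.39155887 -0.28945609  0.08      ]
```

```bash
python3 -m pendant '[0,0,0,0.35,-0.25,-5,100, 0,0,0,0.35,-0.25,-8.3,100, 0,0,0,0.35,-0.25,-8.3,100, 0,0,0,0.35,-0.25,-8.3,0, 0,0,0,0.35,-0.25,-8.3,0, 0,0,0,0.35,-0.25,-8.3,0, 0,0,0,0.35,-0.25,-8.3,0, 0,0,0,0.35,-0.25,-8.3,0]' 30
python3 -m pendant '[0,0,-10,0,0,0,0, 0,0,-20,0,0,0,0, 0,0,-30,0,0,0,0, 0,0,-40,0,0,0,0, 0,0,-50,0,0,0,0, 0,0,-60,0,0,0,0, 0,0,-67,0,0,0,0, 0,0,-70,0,0,0,0, 0,0,-70,0,0,0,0, 0,0,-70,0,0,0,0]'
```

```text
t: 2.2
tool_pos: [0.3906, -0.2901, 0.1699]
ee_rot: [[0.96, -0.279, 0.0], [-0.279, -0.96, -0.0], [0.0, 0.0, -1.0]]
contact_force: [-1.7, -0.6, 0.0]
opening: 0.472
grip_force: 0.0
t: 3.45
tool_pos: [0.3886, -0.2905, 0.1694]
ee_rot: [[0.067, -0.998, -0.004], [-0.998, -0.067, -0.0], [-0.0, 0.004, -1.0]]
contact_force: [-6.2, -2.8, 3.8]
opening: 0.189
grip_force: 31.6
```

```bash
python3 -m pendant '[0,0,0,0,0,0,100, 0,0,0,0,0,0,100, 0,0,0,0,0,0,100, 0,0,0,0,0,6,100, 0,0,0,0,0,11,100, 0,0,0,0,0,11,100]'
python3 - <<'E'
from h import *
c=K('wrist');im=manip.capture('wrist')
cv2.imwrite('pics/w2.png',im)
import pickle;pickle.dump(c,open('c1.pkl','wb'))
E
```

```text
t: 4.2
tool_pos: [0.3922, -0.291, 0.2833]
ee_rot: [[0.066, -0.998, 0.007], [-0.998, -0.066, -0.003], [0.004, -0.006, -1.0]]
contact_force: [0.5, 0.0, -0.2]
opening: 0.839
grip_force: 0.0
```

View pics/w2.png

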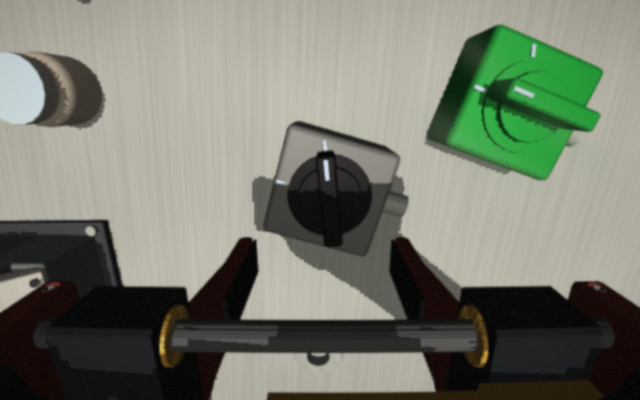

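The bar, from (333,246) to (326,152), now points at the off mark (324,145). I check its angle against the box edges and work out the thermometer move.

Run:
```python
from h import *
import pickle;c=pickle.load(open('c1.pkl','rb'))
y=lambda a,b:np.degrees(np.arctan2(*(a-b)[1::-1])).round(1)
W=lambda u,v,z:atz('w',u,v,z,c)
print('bar',y(W(326,152,.117),W(333,246,.117)),'box x',y(W(295,124,.07),W(399,157,.07)),y(W(268,232,.07),W(365,254,.07)), 'y',y(W(295,124,.07),W(268,232,.07))+90,y(W(399,157,.07),W(365,254,.07))+90,'markon',y(W(281,183,.07),W(330,195,.083)))
```

```text
bar -81.8 box x -13.4 -9.9 y -11.900000000000006 -11.900000000000006 markon -6.0
```

```bash
python3 -m pendant '[0,0,10,0,6,0,60, 0,0,20,0,12,0,60, 0,0,30,0,18,0,60, 0,0,40,0,24,0,60, 0,0,50,0.4,30,0,60, 0,0,60,0.8,36,0,60, 0,0,70,1.2,42,0,60, 0,0,80,1.7,48,0,60, 0,0,88,1.7,54,-2,60, 0,0,88,1.7,56.9,-5,60, 0,0,88,1.7,56.9,-8,60, 0,0,88,1.7,56.9,-8,60]'
python3 - <<'E'
from h import *
c=K('wrist');s=manip.sense();im=manip.capture('wrist')
print(s['tool_pos'],np.round(s['joint_positions'],2))
cv2.imwrite('pics/w3.png',cv2.resize(im,(800,500)))
import pickle;pickle.dump(c,open('c1.pkl','wb'))
E
```

```text
t: 5.75
tool_pos: [0.4056, 0.2781, 0.1964]
ee_rot: [[0.999, 0.032, -0.006], [0.032, -0.999, -0.003], [-0.007, 0.003, -1.0]]
contact_force: [0.4, 0.0, -0.2]
opening: 0.598
grip_force: 0.0
[0.40559615 0.27807636 0.19643873] [-0.34  0.35 -0.44  2.    0.2   0.83 -2.43]
```

View pics/w3.png

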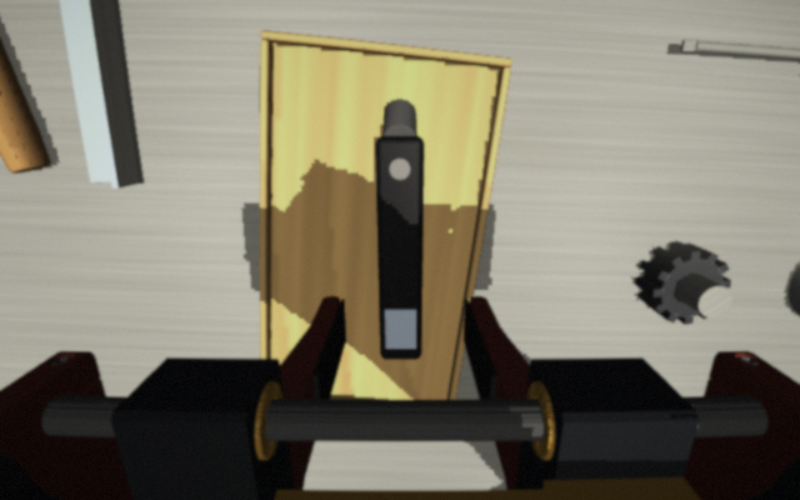

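The thermometer's body runs from (399,137) to (401,357), between the fingers and right side up, with the barrel at (400,105).

Run:
```python
from h import *
import pickle;c=pickle.load(open('c1.pkl','rb'))
W=lambda u,v,z:atz('w',u/1.25,v/1.25,z,c)
f,r=W(399,138,.043),W(401,355,.043);print(f,r,np.linalg.norm(f-r),(f+r)/2,np.degrees(np.arctan2(*(f-r)[1::-1])),W(375,160,.043),W(423,160,.043))
t=np.array([W(263,33,.018),W(511,62,.018)]);print(t,t[0]-t[1])
```

```text
[0.48085993 0.28318289 0.043     ] [0.34181083 0.27781869 0.043     ] 0.13915252545856646 [0.41133538 0.28050079 0.043     ] 2.2092455617417834 [0.4682614  0.29653559 0.043     ] [0.46914954 0.2691157  0.043     ]
[[0.53750906 0.36470071 0.018     ]
 [0.52642443 0.21802646 0.018     ]] [0.01108464 0.14667425 0.        ]
```

```bash
python3 -m pendant '[0,0,0,0.55,0.25,-5,60, 0,0,0,0.55,0.25,-8.5,60, 0,0,0,0.55,0.25,-10.2,60, 0,0,0,0.55,0.25,-10.2,60, 0,0,0,0.55,0.25,-10.2,0, 0,0,0,0.55,0.25,-10.2,0, 0,0,0,0.55,0.25,-10.2,0, 0,0,0,0.55,0.25,-10.2,0, 0,0,0,0.55,0.25,-10.2,0, 0,0,0,0.55,0.25,-10.2,0]' 30
```

```text
t: 7.05
tool_pos: [0.4135, 0.2816, 0.0986]
ee_rot: [[1.0, 0.031, 0.001], [0.031, -1.0, 0.0], [0.001, -0.0, -1.0]]
contact_force: [-0.6, -1.3, 8.4]
opening: 0.314
grip_force: 30.0
```

```bash
python3 -m pendant '[0,0,0,0,0,1,0, 0,0,0,0,0,2.5,0, 0,0,0,0,0,6,0, 0,0,0,0,0,10,0, 0,0,0,0,0,15,0, 0,0,0,0,0,19,0, 0,0,0,0,0,19,0, 0,0,0,0,0,19,0]'
python3 - <<'E'
from h import *
c=K('wrist');s=manip.sense();im=manip.capture('wrist')
print(s['tool_pos'],s['opening'],np.round(s['ee_rot'],3).tolist())
cv2.imwrite('pics/w4.png',im)
T=np.eye(4);T[:3,:3]=s['ee_rot'];T[:3,3]=s['tool_pos']
for x,z in((.070,.061+.0),(.0825-.012,.0606),(.0815,.0816),(-.07,.0606)): print(proj('w',(T@[x,0,z,1])[:3],c))
import pickle;pickle.dump((c,T),open('c1.pkl','wb'))
E
```

```text
t: 8.05
tool_pos: [0.4127, 0.281, 0.2874]
ee_rot: [[1.0, 0.031, -0.0], [0.031, -1.0, -0.001], [-0.0, 0.001, -1.0]]
contact_force: [1.2, -0.1, -2.2]
opening: 0.32
grip_force: 30.0
[0.41265111 0.28100295 0.28738105] 0.3195752575876711 [[1.0, 0.031, -0.0], [0.031, -1.0, -0.001], [-0.0, 0.001, -1.0]]
[323.94480547 130.02089034]
[323.94824184 128.92351901]
[323.87803086 102.66271924]
[323.64046769 382.61094241]
```

View pics/w4.png

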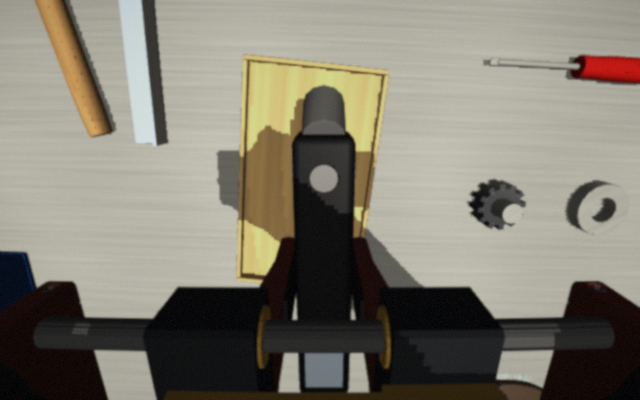

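The thermometer hangs straight in the grip. Its front edge is at (323,134) and I predicted 130, so it sits as assumed. Moving to the tall unit now.

```bash
python3 -m pendant '[0,0,0,0.5,-2,0,0, 0,0,1,2,-7,0,0, 0,0,2.2,4,-13,0,0, 0,0,2.2,6,-19,0,0, 0,0,2.2,8,-25,0,0, 0,0,2.2,10,-31,0,0, 0,0,2.2,11.7,-37,0,0, 0,0,2.2,12.8,-41,0,0, 0,0,2.2,13.2,-43.4,0,0, 0,0,2.2,13.2,-43.4,0,0, 0,0,2.2,13.2,-43.4,0,0]'
python3 - <<'E'
from h import *
c=K('wrist');s=manip.sense();im=manip.capture('wrist')
print(s['opening'],s['grip_force'])
T=np.eye(4);T[:3,:3]=s['ee_rot'];T[:3,3]=s['tool_pos'];print((T@[.0815,0,.0816,1])[:3])
for P in((.690,-.143,.130),(.6995,.114,.070)): print(proj('w',P,c)*1.25)
cv2.imwrite('pics/w5.png',cv2.resize(im,(800,500)))
import pickle;pickle.dump((c,T),open('c1.pkl','wb'))
E
```

```text
t: 9.48
tool_pos: [0.5447, -0.1512, 0.2865]
ee_rot: [[0.998, 0.07, -0.002], [0.07, -0.998, 0.001], [-0.002, -0.001, -1.0]]
contact_force: [0.6, 0.7, -2.6]
opening: 0.317
grip_force: 30.0
0.3173610617022924 29.99887526035309
[ 0.6257994 -0.1453273  0.2047911]
[409.12871733   2.06950699]
[30.27090457 -7.87224666]
```

View pics/w5.png

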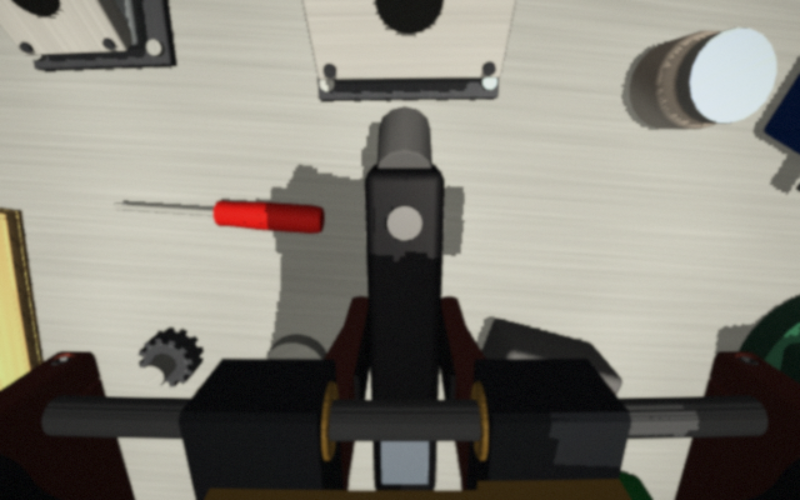

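The tall pad is at (410,0), where I predicted (409,2), and the cover's edge is level, so the aim is square. Holding.

```bash
python3 -m pendant '[0,0,0,0,0,0,0,0,0,0,0,0,0,0,0,0,0,0,0,0,0,0,0,0,0,0,0,0,0,0,0,0,0,0,0,0,0,0,0,0,0,0,0,0,0,0,0,0,0,0,0,0,0,0,0,0,0,0,0,0,0,0,0,0,0,0,0,0,0,0,0,0,0,0,0,0,0,0,0,0,0,0,0,0,0,0,0,0,0,0,0,0,0,0,0,0,0,0,0,0,0,0,0,0,0,0,0,0,0,0,0,0,0,0,0,0,0,0,0,0,0,0,0,0,0,0,0,0,0,0,0,0,0,0,0,0,0,0,0,0]'
python3 -m pendant '[0,0,0,0,2,0,0, 0,0,0,0.2,7,0,0, 0,0,0,0.4,13,0,0, 0,0,0,0.6,18.5,-1,0, 0,0,0,0.9,22.5,-3,0, 0,0,0,0.9,24.8,-5,0, 0,0,0,0.9,25.4,-5.9,0, 0,0,0,0.9,25.4,-5.9,0, 0,0,0,0.9,25.4,-5.9,0]'
python3 - <<'E'
from h import *
c=K('wrist');s=manip.sense();im=manip.capture('wrist')
T=np.eye(4);T[:3,:3]=s['ee_rot'];T[:3,3]=s['tool_pos'];print((T@[.0815,0,.0816,1])[:3])
print(proj('w',(.6995,.114,.070),c))
cv2.imwrite('pics/w6.png',im)
E
```

```text
t: 12.02
tool_pos: [0.5451, -0.1526, 0.2877]
ee_rot: [[0.998, 0.069, -0.0], [0.069, -0.998, -0.0], [-0.0, 0.0, -1.0]]
contact_force: [0.4, -0.6, -1.8]
opening: 0.312
grip_force: 30.0
t: 13.15
tool_pos: [0.5545, 0.1003, 0.2294]
ee_rot: [[0.998, 0.067, 0.001], [0.067, -0.998, -0.0], [0.001, 0.001, -1.0]]
contact_force: [-0.2, 0.7, -1.5]
opening: 0.321
grip_force: 30.0
[0.63592356 0.10571711 0.14784693]
[317.74396675   3.83259083]
```

View pics/w6.png

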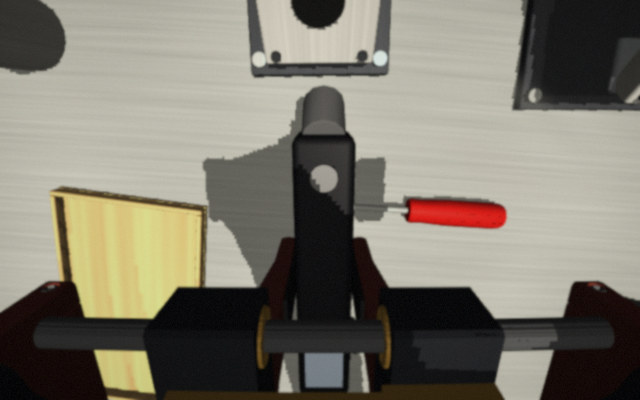

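The low pad is at (318,5), 6 px left of the barrel, so I move 3 mm across and hold.

```bash
python3 -m pendant '[0,0,0,0,0.3,0,0, 0,0,0,0,0.3,0,0, 0,0,0,0,0.3,0,0, 0,0,0,0,0.3,0,0, 0,0,0,0,0.3,0,0, 0,0,0,0,0.3,0,0, 0,0,0,0,0.3,0,0, 0,0,0,0,0.3,0,0, 0,0,0,0,0.3,0,0, 0,0,0,0,0.3,0,0, 0,0,0,0,0.3,0,0, 0,0,0,0,0.3,0,0, 0,0,0,0,0.3,0,0, 0,0,0,0,0.3,0,0, 0,0,0,0,0.3,0,0, 0,0,0,0,0.3,0,0, 0,0,0,0,0.3,0,0, 0,0,0,0,0.3,0,0, 0,0,0,0,0.3,0,0, 0,0,0,0,0.3,0,0]'
python3 -m pendant '[0,0,0,-2,1,0,0, 0,0,-2,-6,4,0,0, 0,0,-4,-10,8,0,0, 0,0,-6,-13,12.5,0,0, 0,0,-6,-15,16.5,-1,0, 0,0,-6,-15,18.5,-3,0, 0,0,-6,-15,18.5,-6,0, 0,0,-6,-15,18.5,-9,0, 0,0,-6,-15,18.5,-10.5,0, 0,0,-6,-15,18.5,-11,0, 0,0,-6,-15,18.5,-11,0]'
```

```text
t: 15.7
tool_pos: [0.5541, 0.1044, 0.2287]
ee_rot: [[0.998, 0.069, -0.0], [0.069, -0.998, -0.0], [-0.0, 0.0, -1.0]]
contact_force: [-0.8, 0.1, -2.4]
opening: 0.318
grip_force: 30.0
t: 17.08
tool_pos: [0.4044, 0.2896, 0.1191]
ee_rot: [[0.999, -0.036, 0.0], [-0.036, -0.999, 0.0], [0.0, -0.0, -1.0]]
contact_force: [-0.8, -0.5, -2.2]
opening: 0.318
grip_force: 30.0
```

```bash
python3 -m pendant '[0,0,0,0,0,-0.5,0, 0,0,0,0,0,-1,0, 0,0,0,0,0,-1.4,0, 0,0,0,0,0,-1.7,0, 0,0,0,0,0,-1.9,0, 0,0,0,0,0,-2,0, 0,0,0,0,0,-2.1,0, 0,0,0,0,0,-2.1,0, 0,0,0,0,0,-2.1,0]'
```

```text
t: 18.2
tool_pos: [0.404, 0.2895, 0.0985]
ee_rot: [[0.999, -0.035, 0.0], [-0.035, -0.999, -0.0], [0.0, 0.0, -1.0]]
contact_force: [-4.0, -2.4, 10.7]
opening: 0.315
grip_force: 30.0
```

```bash
python3 -m pendant '[0,0,0,0,0,0,45, 0,0,0,0,0,0,60, 0,0,0,0,0,0,60, 0,0,0,0,0,0,60, 0,0,0,0,0,0,60, 0,0,0,0,0,2,60, 0,0,0,0,0,6,60, 0,0,0,0,0,11,60, 0,0,0,0,0,16,60, 0,0,0,0,0,16,60, 0,0,0,0,0,16,60]'
python3 - <<'E'
from h import *
a=manip.capture('wrist');b=manip.capture('top')
o=np.zeros((400,790,3),np.uint8);o[:,:500]=a[:,70:570];o[:282,510:735]=cv2.resize(b[180:274,200:275],(225,282));o[290:400,510:700]=cv2.resize(b[195:250,380:475],(190,110))
cv2.imwrite('pics/w7.png',o)
E
```

```text
t: 19.58
tool_pos: [0.4039, 0.2891, 0.2572]
ee_rot: [[0.999, -0.036, -0.0], [-0.036, -0.999, -0.0], [-0.0, 0.0, -1.0]]
contact_force: [-0.7, 0.1, -1.7]
opening: 0.599
grip_force: 0.0
```

View pics/w7.png

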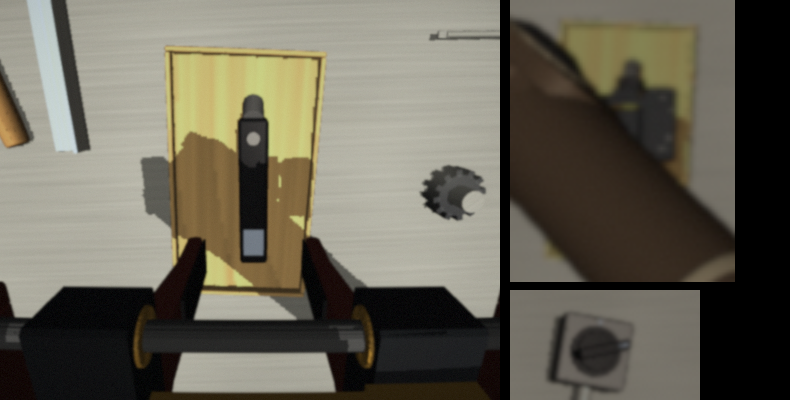

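The thermometer lies upright in the tray's middle at (253,190), clear of the walls. The isolator handle at (600,350) points at the off mark.

```bash
python3 -c "from workcell import manip; print(manip.hand_in())"
```

```text
the job is handed in; nothing more can be done
None
```

I turned the isolator to off, read the tall pad and then the low pad (over two seconds each), laid the thermometer back upright in its tray, and handed the job in at about 20 s; the hand-in returned no verdict.

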